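Tip the emerald stones into the jewellery box

TASK

Take the tray with the green stones by its handle, hold it about level and rest its open end gently on the front rim of the jewellery box (its stand may be set higher or lower, so feel for the rim), wait a moment, and then tip it so that all three stones slide into the box. Set the empty tray back down flat on its mat and let go; do not touch the stones with the gripper, press hard on the box or move anything else.

Things in the scene. Friction and masses are not known exactly. Their poses are not given: they have to be found in the camera images.
- tray: The tray with the green stones: a loose brass-finished tray, 120 mm (its x) by 80 mm (its y), 3 mm floor, 3 mm thick walls 16 mm high on both long sides and the -x end, open flat lip at the +x end; 0.13 to 0.22 kg. Origin: centre of the underside, z up. It lies on its mat. Stones slide on it at a slope of about 22 to 34 degrees (friction varies)
- tray_grip (a point): Grip point on that tray's handle: a straight bar 24 mm wide (along y), 12 mm thick, 76 mm long, rising from the closed -x end and leaning 30 degrees from vertical away from the tray (towards its -x). The point is mid-width and mid-thickness, 50 mm along the bar from its foot, 26 mm from its top; in the tray's frame x -89, y 0, z +48 mm; axes as the tray's
- tray_lip (a point): Middle of the lower edge of that tray's open lip (tray frame x +60, y 0, z 0 mm); axes as the tray's
- mat: Flat cork mat 150 (its x) x 110 (its y) x 3 mm, fixed, on which the tray with green stones lies with about the same heading (within 5 degrees); origin at the centre of its underside
- stand: The jewellery box on its brass height-adjustable stand, both fixed. Origin: on the table under the box's centre. Box: dark red, round brass button in its front (its -x, robot's side), outside 120 mm (its x) by 150 mm (its y), 60 mm deep, walls and floor 5 mm, open on top; its domed lid stands open behind the back wall (+x), about 115 mm above the rim. How high the stand is set differs each time and is not reported: the rim is level, 72 to 100 mm above the table
- twin_tray: The twin of the tray, the same in all but that it holds two pearl-white stones; to be left alone
- crystal_bottle: Square crystal bottle 50 x 50 x 109 mm, loose; origin under its centre
- emerald_flask: Faceted green glass flask, 72 mm wide, 124 mm high, loose; origin under its centre
- incense_burner: Pearl-white ceramic incense burner, 84 mm wide, 91 mm high, loose; origin under its centre
- hair_claw: Brown plastic hair claw, 90 x 54 x 43 mm, loose; origin under its centre
- lipstick: Black and brass lipstick tube standing upright, 20 mm wide, 71 mm high, loose; origin under its centre
- stone_1: chunky square-cut emerald-green glass stone about 22 x 22 x 14 mm, 12 to 27 g, loose on the tray; origin at its centre
- stone_2: chunky square-cut emerald-green glass stone about 22 x 22 x 14 mm, 12 to 27 g, loose on the tray; origin at its centre
- stone_3: chunky square-cut emerald-green glass stone about 22 x 22 x 14 mm, 12 to 27 g, loose on the tray; origin at its centre
- pearl_1: chunky square-cut pearl-white stone about 22 x 22 x 14 mm, 12 to 27 g, loose on the twin tray; origin at its centre; to be left alone
- pearl_2: chunky square-cut pearl-white stone about 22 x 22 x 14 mm, 12 to 27 g, loose on the twin tray; origin at its centre; to be left alone

How it is judged:
By the outcome, as a careful person would: the job done as asked, in the order asked, and still so for the second after the job is handed in, with the robot touching nothing.
It also fails if it takes over 64 s, if anything falls off the work surface, if the arm or the gripper's body presses on something with over 40 N, if the wrist force passes 120 N, or if a joint passes its speed limit or range.

ROBOT

A 6-joint arm with a two-finger parallel gripper is mounted at the origin on the work surface. World frame = base frame: x ahead of the robot, y to its left, z up, the work surface at z = 0. Lengths are in m, angles in degrees, forces in N, time in s.
With the tool pointing down it reaches from about 0.35 to 0.725 m from the base axis. Payload 6 kg.
Tool frame: the origin (TCP) lies on the mounting face of the last link; the fingertips stand 173 mm ahead of it and the grasp point (between the pads) lies 155 mm ahead of it; z points along the fingers, y is the line along which they close (so a half turn about z gives the same grasp; the last joint's range is limited). The gripper opens to 85 mm and grips with 20 to 120 N. Pads are 22 mm wide; open, the fingers measure 114 mm over their backs; the gripper's body (76 mm by 85 mm) begins 54 mm behind the grasp point. The pads swing forward as they close: fully open they stand 13 mm farther back than shut.
Start: joints at [19.12, 2.303, 4.859, 0, -92.561, -19.12], TCP at [0.6, 0, 0.405] pointing down, gripper open.
Joint ranges: [-146.85, 146.85], [-73.84, 115.35], [-62.03, 85.46], [-188.31, 113.3], [-161.28, -10.13], [-171.36, 171.36]. Speed limits (degrees/s): [147.25, 147.25, 172.46, 180, 180, 180].

INTERFACE

Orientations are given as a 3x3 rotation matrix whose columns are the frame's x, y, z axes.
In Python, from cell import bot, imaging, spotter gives the robot as it stands. The module is installed in compiled form; this text tells all that it offers.
- The arm moves only by the tool send_rows, never from a script. Its argument "targets" is a list of rows, each a list of 4 numbers: the shift along the tool's x, y, z in cm, then the turn about the tool's z in degrees. In form: [[dx, dy, dz, spin], ...]. A call has 1 to 12 rows; each row shifts and turns the commanded pose from where the row before left it, along the tool's axes as they then stand; what a row does not reach is not made up. A row lasts 1/12 s, in which the tool goes at most 41.7 mm and 7.16 degrees, less where a joint would pass 70% of its speed; a pose out of reach is approached as far as the arm can. A call with a gripper value outside its range is refused whole. "jaw" is the finger opening in cm, from 0 to 8.54, set as the call begins (left out, the last holds). The fingers move at their own pace and stop on an object; "squeeze" is the grip in N (left out, the last holds). Time passes only in rows, so rows that do not move let the fingers close. It gives the time, the measured TCP pose, the force, the opening and the grip force at its end, in the units of the state.
- bot.sense(): the state, without advancing time (a new reading comes with each control period).
- imaging.snapshot(name): name is "scene" or "side" or "wrist"; returns (picture, depth): 420x560x3 uint8, red, green, blue; 420x560 float32, m along the optical axis (not along the pixel's ray), 0 where there is no reading.
- imaging.calibration(name): a dict with "fx", "fy", "cx", "cy" (pixels), "view" (4x4, takes a point from world to camera coordinates); the wrist camera has in their place "hand_eye" (4x4, takes a point from camera to tool coordinates, whose origin is the TCP and whose axes are the flange's). Camera axes: x right, y down, z forward; pixel columns grow to the right and rows downward; lengths in m; the calibration is good to about 2 mm. A picture is of the moment at which its call begins: read the wrist's pose just before it. calibration takes no time and is no camera call.
- bot.hand_in(): hands the job in; it is judged then, once.
Trained networks look in the newest picture that a camera, given by its name, has taken for a name from the list of things; names that differ only in an ending like _2 or _b are one class to them, and where a whole thing is asked for, a point or a joint stands for the part that bears it (a point fixed in the world has none). Each returns a list of dicts, best first, with "confidence" (0 to 1); they miss things now and then, are a little off and sometimes report something else, mostly with a low value. They report only what shows in the picture. A call takes as long as a camera call.
- spotter.trace(query, camera): "mask" (420x560 bool, what is visible of it) and "extent" ([left, top, right, bottom] in pixels, round what is visible of it).
- spotter.pinpoint(query, camera): "point" ([column, row] in pixels: a listed point, or the origin of a listed thing).
The state is a dict: "t": time; "joint_positions": joint angles; "qd": joint speeds; "effort": joint torques, N m; "tool_pos": TCP position; "orientation": TCP orientation; "ft_force": force on the tool from outside, world axes, zero at the start; "wrist_torque": the same for the moment, N m; "grip_width": finger opening in m; "grasp_force": force on a finger pad.
Only numpy, scipy, OpenCV 4.12 (cv2) and the standard library are available. Lean on these libraries where they do the work, as an engineer would, in place of code of your own. Each camera call takes 0.05 s, during which the arm holds its last target. There are 200 camera calls.

## Working session

There is one attempt and no reset: what is moved stays moved. The work goes in short steps, Python scripts to look and compute and a tool call to move; the robot and the scene stay as the last step left them, time stands still between calls to the robot, and variables do not carry over. Pictures are saved under pics/ and viewed, at most 10 in all, crops included, and the job is handed in when it is done.

Besides the shell and the picture viewer there is one more tool, called as a command line: name --pt "numbers of a row" for each row, then --argument value for the rest. send_rows: Moves the arm, as the interface text tells. Its arguments: {"type":"object","properties":{"targets":{"type":"array","items":{"type":"array","items":{"type":"number"}}},"jaw":{"type":"number"},"squeeze":{"type":"number"}},"required":["targets"]}

```bash
mkdir -p pics; cat > h.py <<'E'
import numpy as np, cv2
from cell import bot, imaging, spotter
np.set_printoptions(precision=4, suppress=True)
def cam2world(cam, s=None):
    c=imaging.calibration(cam)
    if 'view' in c: return c, np.linalg.inv(np.array(c['view']))
    s=s or bot.sense(); T=np.eye(4); T[:3,:3]=s['orientation']; T[:3,3]=s['tool_pos']
    return c, T@np.array(c['hand_eye'])
def cloud(cam, depth, s=None):
    c,T=cam2world(cam,s); v,u=np.mgrid[:depth.shape[0],:depth.shape[1]]
    P=np.stack([(u-c['cx'])/c['fx']*depth,(v-c['cy'])/c['fy']*depth,depth],-1)
    return P@T[:3,:3].T+T[:3,3]
E
python3 - <<'E'
from h import *
s=bot.sense(); print(s['t'],s['tool_pos'],np.array(s['orientation']),s['grip_width'],s['ft_force'])
ims=[]
for cam in ['scene','side']:
    p,d=imaging.snapshot(cam); X=cloud(cam,d); ims.append(p)
    np.savez(f'{cam}0.npz',p=p,d=d,X=X)
    for q in ['tray','twin_tray','stand','mat','stone_1']:
        for r in spotter.trace(q,cam)[:3]:
            P=X[r['mask']&(d>0)]
            print(cam,q,round(r['confidence'],2),r['extent'],np.median(P,0),P.min(0),P.max(0)) if len(P) else 0
    for q in ['tray_grip','tray_lip','tray','stand','mat']:
        for r in spotter.pinpoint(q,cam)[:2]:
            u,v=np.round(r['point']).astype(int); print(cam,'pt',q,round(r['confidence'],2),(u,v),X[min(v,419),min(u,559)])
for i,p in enumerate(ims): cv2.imwrite(f'pics/a{i}.png',p[:,:,::-1])
E
```

```text
0.0 [0.6    0.0001 0.4037] [[ 0.     -1.     -0.0018]
 [-1.     -0.     -0.0001]
 [ 0.0001  0.0018 -1.    ]] 0.08518342460122454 [ 0.1988  0.1562 -1.2846]
scene tray 0.91 [325.5, 227.4, 389.3, 294.7] [0.5097 0.2369 0.0069] [ 0.3487  0.1772 -0.0018] [0.5911 0.2881 0.0752]
scene tray 0.24 [225.9, 173.9, 234.4, 177.4] [ 0.5799 -0.2792  0.0171] [ 0.5693 -0.2908  0.0124] [ 0.5901 -0.2711  0.0212]
scene twin_tray 0.56 [211.7, 158.2, 262.4, 187.8] [ 0.5622 -0.2908  0.0083] [ 0.4911 -0.3744 -0.0049] [ 0.7465 -0.0171  0.2139]
scene stand 0.97 [205.0, 178.1, 309.8, 269.7] [0.6861 0.0795 0.0844] [ 0.5218 -0.2989 -0.0043] [0.7793 0.1306 0.215 ]
scene mat 0.77 [319.5, 247.2, 391.1, 300.9] [0.5841 0.2724 0.0021] [ 0.4496  0.1706 -0.0031] [0.6108 0.3033 0.0206]
scene mat 0.69 [201.9, 176.6, 308.4, 268.5] [0.6856 0.0802 0.0846] [ 0.5235 -0.3222 -0.0058] [0.7793 0.1306 0.215 ]
scene stone_1 0.64 [363.3, 256.9, 371.9, 266.1] [0.4948 0.2428 0.0178] [0.4805 0.2295 0.0045] [0.5027 0.2524 0.022 ]
scene stone_1 0.5 [354.4, 263.7, 363.8, 280.2] [0.5293 0.2546 0.0184] [0.5147 0.2383 0.0033] [0.5405 0.2645 0.
[... 1456 characters left out ...]
2291 0.018 ] [0.484  0.2211 0.0075] [0.498  0.2414 0.0265]
side stone_1 0.41 [264.4, 172.5, 272.2, 177.1] [0.5601 0.2314 0.017 ] [0.5525 0.2217 0.007 ] [0.5702 0.2441 0.022 ]
side pt tray_grip 0.69 (np.int64(231), np.int64(167)) [0.4386 0.2196 0.0617]
side pt tray_grip 0.66 (np.int64(299), np.int64(211)) [ 0.6363 -0.0273  0.0672]
side pt tray_lip 0.71 (np.int64(271), np.int64(174)) [0.5752 0.2517 0.0014]
side pt tray_lip 0.41 (np.int64(266), np.int64(174)) [0.5563 0.232  0.017 ]
side pt tray 0.73 (np.int64(257), np.int64(176)) [0.5254 0.2337 0.009 ]
side pt stand 0.7 (np.int64(297), np.int64(212)) [ 0.6305 -0.0262  0.0627]
side pt mat 0.5 (np.int64(261), np.int64(181)) [0.5371 0.2012 0.0114]
```

```bash
python3 - <<'E'
from h import *
a=np.load('scene0.npz');b=np.load('side0.npz')
A=cv2.resize(a['p'][130:320,170:430],None,fx=3,fy=3)[:,:,::-1]
cv2.imwrite('pics/b0.png',A)
# rim: points with z in 0.065..0.105 near box
for n,z in(('scene',a),('side',b)):
    X=z['X'].reshape(-1,3); m=(X[:,0]>.58)&(X[:,0]<.8)&(abs(X[:,1]-.05)<.13)&(z['d'].ravel()>0)
    Q=X[m]; h,e=np.histogram(Q[:,2],bins=np.arange(0,.24,.004)); print(n,[(round(e[i],3),h[i]) for i in range(len(h)) if h[i]>15])
# top-down ortho maps, 2mm/px
H=np.zeros((300,300,3),np.uint8)
P=np.concatenate([a['X'].reshape(-1,3),b['X'].reshape(-1,3)]);C=np.concatenate([a['p'].reshape(-1,3),b['p'].reshape(-1,3)])
i=np.argsort(P[:,2]);P=P[i];C=C[i]
u=((0.4-P[:,1])/.002);v=((0.9-P[:,0])/.002);k=(u>=0)&(u<400)&(v>=0)&(v<300)
H=np.zeros((300,400,3),np.uint8);H[v[k].astype(int),u[k].astype(int)]=C[k]
cv2.imwrite('pics/b1.png',cv2.resize(H,None,fx=2,fy=2)[:,:,::-1])
E
```

```text
scene [(np.float64(0.0), np.int64(631)), (np.float64(0.004), np.int64(158)), (np.float64(0.008), np.int64(29)), (np.float64(0.032), np.int64(65)), (np.float64(0.036), np.int64(628)), (np.float64(0.04), np.int64(198)), (np.float64(0.044), np.int64(110)), (np.float64(0.048), np.int64(116)), (np.float64(0.052), np.int64(116)), (np.float64(0.056), np.int64(113)), (np.float64(0.06), np.int64(127)), (np.float64(0.064), np.int64(115)), (np.float64(0.068), np.int64(123)), (np.float64(0.072), np.int64(125)), (np.float64(0.076), np.int64(140)), (np.float64(0.08), np.int64(110)), (np.float64(0.084), np.int64(128)), (np.float64(0.088), np.int64(181)), (np.float64(0.092), np.int64(202)), (np.float64(0.104), np.int64(18)), (np.float64(0.108), np.int64(22)), (np.float64(0.112), np.int64(25)), (np.float64(0.116), np.int64(100)), (np.float64(0.12), np.int64(54)), (np.float64(0.124), np.int64(29)), (np.float64(0.128), np.int64(21)), (np.float64(0.132), np.int64(28)), (np.float64(0.136), np.int64(26)), (np.float64(0.14), np.int64(25)), (np.float64(0.144), np.int64(27)), (np.float64(0.148), np.int64(22)
[... 1508 characters left out ...]
4)), (np.float64(0.128), np.int64(35)), (np.float64(0.132), np.int64(41)), (np.float64(0.136), np.int64(34)), (np.float64(0.14), np.int64(35)), (np.float64(0.144), np.int64(25)), (np.float64(0.148), np.int64(29)), (np.float64(0.152), np.int64(25)), (np.float64(0.156), np.int64(22)), (np.float64(0.16), np.int64(28)), (np.float64(0.164), np.int64(26)), (np.float64(0.168), np.int64(16)), (np.float64(0.172), np.int64(23)), (np.float64(0.184), np.int64(17)), (np.float64(0.188), np.int64(28)), (np.float64(0.192), np.int64(48)), (np.float64(0.196), np.int64(47)), (np.float64(0.2), np.int64(45)), (np.float64(0.204), np.int64(40)), (np.float64(0.208), np.int64(62)), (np.float64(0.212), np.int64(37))]
```

View pics/b0.png

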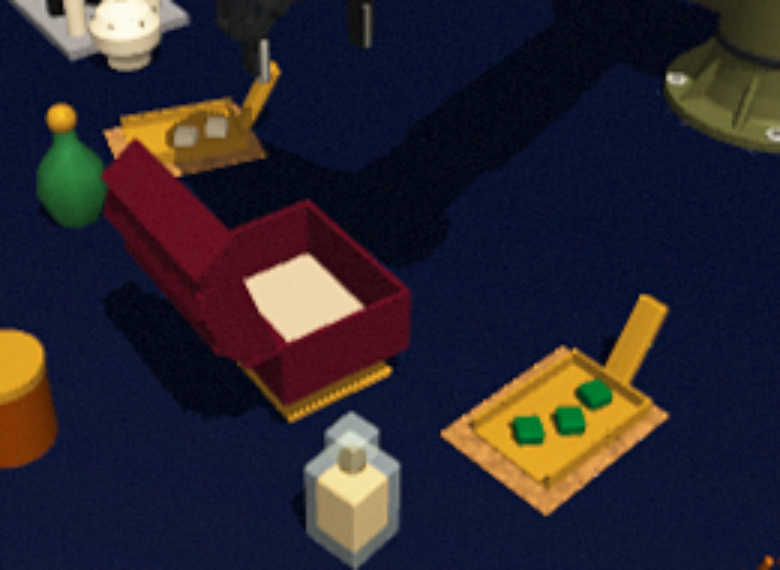

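View pics/b1.png

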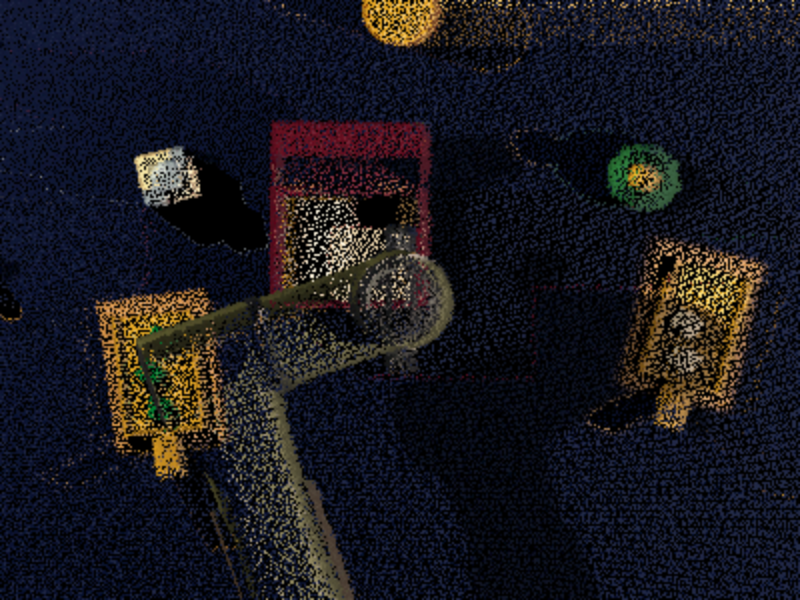

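The scene view shows the red box mid-table, with its open lid on the far side. The green-stone tray is right of it (crop ≈ (560,420)) with its handle toward the robot, and the twin tray is at the upper left. In the plan view the tray is near x 0.53, y 0.24, and the box front is near x 0.59, y 0.05. Next I'll take a wrist view of the box and fit both poses.

```bash
cat > fit.py <<'E'
from h import *
from scipy.optimize import minimize
def boxfit(X,zlo=.088,zhi=.098):
    P=X.reshape(-1,3); m=(P[:,2]>zlo)&(P[:,2]<zhi)&(P[:,0]>.55)&(P[:,0]<.75)&(abs(P[:,1]-.05)<.11)
    return P[m]
E
python3 - <<'E'
from fit import *
s=bot.sense(); p,d=imaging.snapshot('wrist'); X=cloud('wrist',d,s); np.savez('wrist0.npz',p=p,d=d,X=X)
cv2.imwrite('pics/w0.png',p[:,:,::-1])
a=np.load('scene0.npz');b=np.load('side0.npz')
for n,Z in(('wrist',X),('side',b['X']),('scene',a['X'])):
    Q=boxfit(Z); print(n,len(Q))
    if len(Q)<30: continue
    print(' z med/95',np.percentile(Q[:,2],[50,90,98]))
    # front edge: min x per y bin
    E=[(y,np.percentile(Q[(abs(Q[:,1]-y)<.006)][:,0],3)) for y in np.arange(-.02,.125,.012) if (abs(Q[:,1]-y)<.006).sum()>3]
    E=np.array(E); print(E.T); 
    print(' y range',np.percentile(Q[:,1],[1,99]),' x range',np.percentile(Q[:,0],[1,99]))
# tray: gold handle + walls from masks
spotter_masks={}
for cam,z in(('scene',a),('side',b)):
    r=spotter.trace('tray',cam)[0]; P=z['X'][r['mask']&(z['d']>0)]
    for nm,lo,hi in(('handle',.03,.08),('walltop',.016,.025)):
        Q=P[(P[:,2]>lo)&(P[:,2]<hi)&(P[:,0]>.4)&(P[:,0]<.61)]
        if len(Q)>8: print(cam,nm,len(Q),Q.mean(0),np.percentile(Q,3,axis=0),np.percentile(Q,97,axis=0))
    r=[q for q in spotter.trace('mat',cam)]
E
```

```text
wrist 5668
 z med/95 [0.0948 0.096  0.0967]
[[-0.02   -0.008   0.004   0.016   0.028   0.04    0.052   0.064   0.076
   0.088   0.1     0.112   0.124 ]
 [ 0.5937  0.5919  0.5927  0.5926  0.5926  0.5925  0.5924  0.5923  0.5922
   0.5922  0.5921  0.592   0.5939]]
 y range [-0.0231  0.1266]  x range [0.5917 0.7312]
side 493
 z med/95 [0.093  0.096  0.0976]
[[-0.02   -0.008   0.004   0.016   0.028   0.04    0.052   0.064   0.076
   0.088   0.1     0.112   0.124 ]
 [ 0.5964  0.5924  0.5938  0.5922  0.5929  0.5959  0.5926  0.5935  0.595
   0.593   0.5937  0.5959  0.5969]]
 y range [-0.0287  0.1258]  x range [0.5925 0.7374]
scene 388
 z med/95 [0.0922 0.0944 0.0954]
[[-0.02   -0.008   0.004   0.016   0.028   0.04    0.052   0.064   0.076
   0.088   0.1     0.112   0.124 ]
 [ 0.5954  0.5927  0.5925  0.5924  0.5938  0.593   0.5933  0.5938  0.5924
   0.5934  0.593   0.5928  0.5972]]
 y range [-0.0232  0.1289]  x range [0.5924 0.7445]
scene handle 224 [0.4415 0.2347 0.0534] [0.4257 0.2228 0.0316] [0.4558 0.2447 0.0737]
scene walltop 203 [0.5052 0.2419 0.0184] [0.4585 0.1993 0.0163] [0.5805 0.2856 0.0227]
side handle 75 [0.4377 0.2228 0.0552] [0.4225 0.2129 0.0334] [0.4535 0.2365 0.0757]
side walltop 83 [0.5122 0.2341 0.0187] [0.4571 0.1935 0.0165] [0.5779 0.28   0.0225]
```

View pics/w0.png

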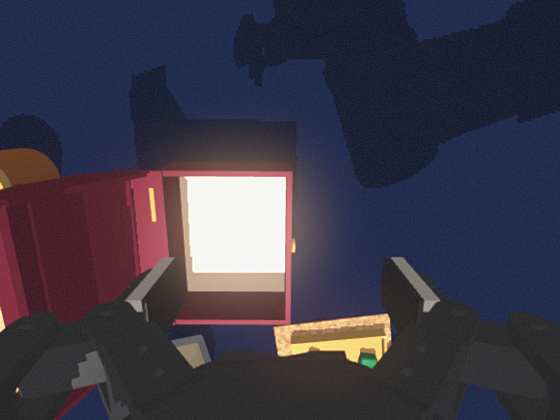

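send_rows --pt "-2.5 1.6 0 0" --pt "-2.6 1.7 0 0" --pt "-2.6 1.7 0 0" --pt "-2.6 1.7 0 0" --pt "-2.6 1.7 0 0" --pt "-2.6 1.7 0 0" --pt "-2.6 1.7 0 0" --pt "-2.6 1.7 0 0" --pt "-2.5 1.6 0 0" --pt "0 0 0 -6" --pt "0 0 0 -7" --pt "0 0 0 -7"

```text
t: 2.35
tool_pos: [0.4485, 0.2326, 0.4049]
orientation: [[0.349, -0.937, 0.0], [-0.937, -0.349, 0.0], [-0.0, -0.0, -1.0]]
ft_force: [1.3, -0.2, 0.1]
grip_width: 0.0852
grasp_force: 0.0
```

send_rows --pt "0 0 0 -7" --pt "0 0 0 -7" --pt "0 0 0 -7" --pt "0 0 0 -7" --pt "0 0 0 -7" --pt "0 0 0 -7" --pt "0 0 0 -7" --pt "0 0 0 -7" --pt "0 0 0 -7" --pt "0 0 0 -7" --pt "0 0 0 -5" --pt "0 0 0 0"

```text
t: 3.35
tool_pos: [0.449, 0.232, 0.4048]
orientation: [[0.996, 0.09, -0.0], [0.09, -0.996, 0.0], [0.0, -0.0, -1.0]]
ft_force: [-0.0, -0.0, -0.3]
grip_width: 0.0855
grasp_force: 0.0
```

```bash
python3 - <<'E'
from fit import *
s=bot.sense(); p,d=imaging.snapshot('wrist'); X=cloud('wrist',d,s); np.savez('wrist1.npz',p=p,d=d,X=X)
for q in ['tray_grip','tray_lip','tray']:
    for r in spotter.pinpoint(q,'wrist')[:1]:
        u,v=np.round(r['point']).astype(int); cv2.circle(p,(int(u),int(v)),3,(255,0,0),1); print(q,r['confidence'],(u,v),X[min(v,419),min(u,559)])
r=spotter.trace('tray','wrist')[0]; M=r['mask']&(d>0); P=X[M]; print(r['confidence'],r['extent'])
cv2.imwrite('pics/w1.png',p[:,:,::-1])
h=P[(P[:,2]>.03)&(P[:,2]<.08)]; print('handle',len(h),h.mean(0),np.percentile(h,2,axis=0),np.percentile(h,98,axis=0))
for zb in (.035,.045,.055,.065,.072):
    k=h[abs(h[:,2]-zb)<.005]; 
    if len(k)>5: print(zb,k.mean(0)[:2],np.percentile(k[:,1],[3,97]))
w=P[(P[:,2]>.016)&(P[:,2]<.024)]
# side walls: y as linear in x
for sgn in(1,-1):
    L=w[(sgn*(w[:,1]-.237)>.028)&(w[:,0]<.59)&(w[:,0]>.47)]
    if len(L)>20: c=np.polyfit(L[:,0],L[:,1],1); print('wall',sgn,len(L),'heading',np.degrees(np.arctan(c[0])),'y at .525',np.polyval(c,.525),'x',np.percentile(L[:,0],[1,99]))
f=P[(P[:,2]>.003)&(P[:,2]<.011)]; print('floor x max',np.percentile(f[:,0],[97,99.5]), 'z', np.median(f[:,2]))
E
```

```text
tray_grip 0.79 (np.int64(283), np.int64(199)) [0.439  0.2311 0.0617]
tray_lip 0.69 (np.int64(278), np.int64(49)) [0.5828 0.2492 0.0062]
tray 0.81 (np.int64(282), np.int64(108)) [0.525  0.2399 0.0197]
0.58 [239.6, 44.4, 322.8, 219.8]
handle 1031 [0.4393 0.2321 0.0581] [0.4224 0.2203 0.032 ] [0.4556 0.2435 0.076 ]
0.035 [0.4533 0.233 ] [0.2218 0.2444]
0.045 [0.4478 0.233 ] [0.2217 0.2437]
0.055 [0.442  0.2325] [0.2214 0.2432]
0.065 [0.4361 0.2316] [0.2201 0.2429]
0.072 [0.4292 0.2311] [0.2201 0.242 ]
wall 1 367 heading 6.0474666405175315 y at .525 0.279599122348921 x [0.4713 0.579 ]
wall -1 378 heading 4.7126798614665075 y at .525 0.20300489130424235 x [0.4703 0.5849]
floor x max [0.5834 0.5876] z 0.006216222775592722
```

View pics/w1.png

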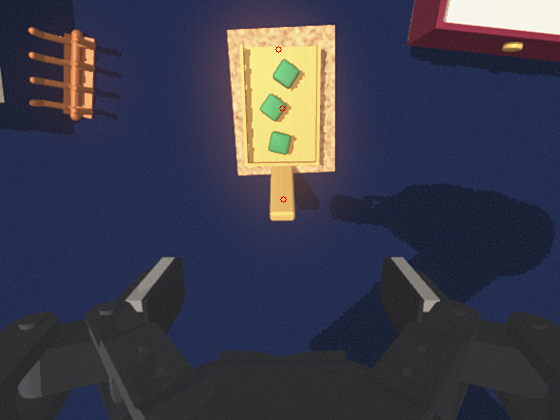

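The wrist view shows the tray on its mat with three green stones at (286,73), (272,107) and (280,142). The handle grip is at (283,199), which puts the tray at heading ≈5.2° and the grip at (0.437, 0.233, 0.051). That agrees with the given geometry, so I'll descend.

send_rows --pt "-0.6 -0.1 1.5 0" --pt "-0.6 -0.1 2 0" --pt "0 0 2.2 0" --pt "0 0 2.2 0" --pt "0 0 2.2 0" --pt "0 0 2.2 0" --pt "0 0 2.2 0" --pt "0 0 2.2 0" --pt "0 0 1.8 0" --pt "0 0 1.2 0" --pt "0 0 0.4 0" --pt "0 0 0 0"

```text
t: 4.6
tool_pos: [0.4368, 0.2328, 0.203]
orientation: [[0.996, 0.087, -0.001], [0.087, -0.996, -0.001], [-0.001, 0.001, -1.0]]
ft_force: [0.6, -0.1, 0.1]
grip_width: 0.0854
grasp_force: 0.0
```

send_rows --pt "0 0 0 0" --pt "0 0 0 0" --pt "0 0 0 0" --pt "0 0 0 0" --pt "0 0 0 0" --pt "0 0 0 0" --pt "0 0 0 0" --pt "0 0 0 0" --pt "0 0 0 0" --pt "0 0 0 0" --jaw 1.5 --squeeze 100

```text
t: 5.43
tool_pos: [0.4369, 0.2331, 0.2044]
orientation: [[0.996, 0.087, 0.001], [0.087, -0.996, 0.0], [0.001, -0.0, -1.0]]
ft_force: [-3.2, -0.8, 4.4]
grip_width: 0.0226
grasp_force: 98.4
```

send_rows --pt "0 0 -0.2 0" --pt "0 0 -0.5 0" --pt "0 0 -1 0" --pt "0 0 -1.3 0" --pt "0 0 -1.4 0" --pt "0 0 -1.5 0" --pt "0 0 -1.5 0" --pt "0 0 -1.5 0" --pt "0 0 -1.5 0" --pt "0 0 -1.4 0" --pt "0 0 -1 0" --pt "0 0 -0.5 0"

```text
t: 6.43
tool_pos: [0.437, 0.233, 0.3387]
orientation: [[0.996, 0.087, 0.002], [0.087, -0.996, 0.001], [0.002, -0.001, -1.0]]
ft_force: [-0.8, 0.7, -1.7]
grip_width: 0.0227
grasp_force: 98.0
```

```bash
cat > pose.py <<'E'
from h import *
def tray_look(cam='side', save=None, q='tray'):
    s=bot.sense(); p,d=imaging.snapshot(cam); X=cloud(cam,d,s); g=np.array(s['tool_pos'])
    if save: cv2.imwrite(save,p[:,:,::-1])
    r=[k for k in spotter.trace(q,cam)]
    for k in r[:3]:
        P=X[k['mask']&(d>0)]
        if len(P) and np.linalg.norm(np.median(P,0)[:2]-g[:2])<.2: return s,p,d,X,k['mask']&(d>0),k
    return s,p,d,X,None,None
def floorfit(P):  # brass points: robust plane
    best=None; rng=np.random.default_rng(0)
    for _ in range(400):
        a=P[rng.choice(len(P),3,False)]; n=np.cross(a[1]-a[0],a[2]-a[0]); l=np.linalg.norm(n)
        if l<1e-6: continue
        n/=l; n*=np.sign(n[2]); 
        if n[2]<.5: continue
        c=abs((P-a[0])@n)<.002
        if best is None or c.sum()>best.sum(): best=c
    Q=P[best]; c=Q.mean(0); n=np.linalg.svd(Q-c)[2][2]; n*=np.sign(n[2]); return c,n,len(Q)
E
python3 - <<'E'
from pose import *
for cam in('side','scene'):
    s,p,d,X,M,k=tray_look(cam,f'pics/l_{cam}.png')
    if M is None: print(cam,'none');continue
    P=X[M]; c,n,N=floorfit(P); print(cam,k['confidence'],c,n,N,len(P),'tilt x',np.degrees(np.arctan2(n[0],n[2])),'tilt y',np.degrees(np.arctan2(n[1],n[2])))
print(s['tool_pos'],s['ft_force'],s['wrist_torque'],s['grip_width'])
E
```

```text
side 0.89 [0.5308 0.2448 0.1396] [ 0.0248 -0.0488  0.9985] 159 590 tilt x 1.4210288549310566 tilt y -2.798608778755694
scene 0.71 [0.5345 0.2404 0.1381] [ 0.0001 -0.0059  1.    ] 768 1607 tilt x 0.0038408046413967436 tilt y -0.3408802920701253
[0.4369 0.233  0.3375] [ 1.1373  0.2035 -2.1134] [ 0.0211  0.0741 -0.0309] 0.022461029497351293
```

send_rows --pt "0 0 0 1.6" --pt "0 0.5 0 3" --pt "0.1 1.1 0 0" --pt "0.2 1.7 0 0" --pt "0.2 2.1 0 0" --pt "0.2 2.3 0 0" --pt "0.2 2.4 0 0" --pt "0.2 2.3 0 0" --pt "0.2 2.1 0 0" --pt "0.2 1.7 0 0" --pt "0.2 1.1 0 0" --pt "0.1 0.7 0 0"

```text
t: 7.63
tool_pos: [0.4563, 0.0517, 0.3362]
orientation: [[1.0, 0.007, -0.001], [0.007, -1.0, -0.0], [-0.001, 0.0, -1.0]]
ft_force: [0.2, 0.7, -1.9]
grip_width: 0.0228
grasp_force: 98.0
```

send_rows --pt "0 0.1 0.4 0" --pt "0 0 0.6 0" --pt "0 0 0.6 0" --pt "0 0 0.5 0" --pt "0 0 0.3 0" --pt "0 0 0.1 0" --pt "0 0 0 0" --pt "0 0 0 0"

```text
t: 8.3
tool_pos: [0.4564, 0.0523, 0.3119]
orientation: [[1.0, 0.007, 0.0], [0.007, -1.0, -0.0], [0.0, 0.0, -1.0]]
ft_force: [0.2, 0.1, -1.5]
grip_width: 0.0227
grasp_force: 98.1
```

```bash
python3 - <<'E'
from pose import *
s=bot.sense(); print(s['tool_pos'],np.array(s['orientation'])[:2,0],s['ft_force'],s['wrist_torque'])
for cam in('side','scene'):
    s,p,d,X,M,k=tray_look(cam,f'pics/m_{cam}.png')
    if M is None: print(cam,'none');continue
    P=X[M]; P=P[P[:,0]<.64]; c,n,N=floorfit(P); print(cam,k['confidence'],c,n,N,len(P),'tilt x',np.degrees(np.arctan2(n[0],n[2])),np.percentile(P,[1,99],axis=0))
    st=spotter.trace('stone_1',cam)
    print([np.median(X[r['mask']&(d>0)],0) for r in st if r['confidence']>.3])
p=np.vstack([cv2.imread(f'pics/m_side.png')[120:270,180:380],cv2.imread('pics/m_scene.png')[150:300,220:420]])
cv2.imwrite('pics/m.png',cv2.resize(p,None,fx=2,fy=2))
E
```

```text
[0.4564 0.0523 0.3119] [1.     0.0074] [ 0.1954  0.073  -1.4892] [0.0235 0.1214 0.0157]
side 0.63 [0.5494 0.0522 0.1126] [-0.0066 -0.024   0.9997] 236 756 tilt x -0.377267574949301 [[ 0.4678  0.0075 -0.0003]
 [ 0.6053  0.2255  0.1504]]
[array([0.5797, 0.0391, 0.1234]), array([0.5095, 0.0439, 0.1241])]
scene 0.84 [0.5536 0.05   0.112 ] [0.0033 0.0036 1.    ] 496 1171 tilt x 0.18653063063661607 [[0.4581 0.0129 0.1084]
 [0.6061 0.0951 0.1661]]
[array([0.551 , 0.0671, 0.1249]), array([0.5367, 0.0544, 0.1145]), array([0.5834, 0.0547, 0.1248])]
```

View pics/m.png

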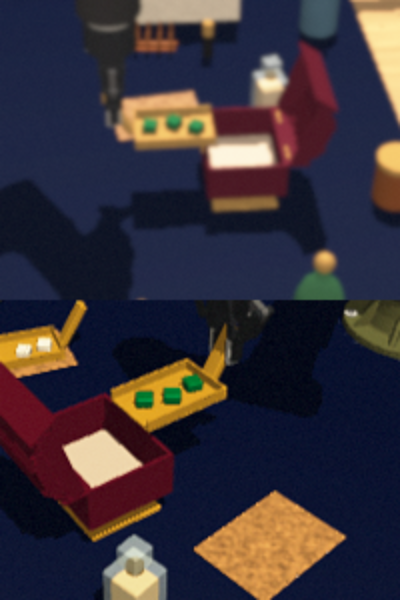

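The two views show the level tray with its open lip just over the front rim and three stones on it (side (173,125), scene (170,393)). The gap to the rim is about 15 mm. I'll lower and feel for contact.

send_rows --pt "0 0 0.3 0" --pt "0 0 0.4 0" --pt "0 0 0.2 0" --pt "0 0 0.1 0" --pt "0 0 0 0" --pt "0 0 0 0"

```text
t: 9.1
tool_pos: [0.4564, 0.0521, 0.3016]
orientation: [[1.0, 0.007, -0.0], [0.007, -1.0, -0.0], [-0.0, 0.0, -1.0]]
ft_force: [-0.8, -0.0, -2.5]
grip_width: 0.0224
grasp_force: 98.1
```

send_rows --pt "0 0 0.1 0" --pt "0 0 0.1 0" --pt "0 0 0 0" --pt "0 0 0 0"

```text
t: 9.43
tool_pos: [0.4564, 0.0521, 0.2996]
orientation: [[1.0, 0.007, -0.0], [0.007, -1.0, -0.0], [-0.0, 0.0, -1.0]]
ft_force: [-0.6, -0.1, -2.2]
grip_width: 0.0228
grasp_force: 98.1
```

send_rows --pt "0 0 0.1 0" --pt "0 0 0 0" --pt "0 0 0 0"

```text
t: 9.68
tool_pos: [0.4564, 0.0521, 0.2986]
orientation: [[1.0, 0.007, -0.0], [0.007, -1.0, -0.0], [-0.0, 0.0, -1.0]]
ft_force: [0.2, -0.6, -2.4]
grip_width: 0.0227
grasp_force: 98.1
```

send_rows --pt "0 0 0.1 0" --pt "0 0 0 0" --pt "0 0 0 0"

```text
t: 9.93
tool_pos: [0.4564, 0.0521, 0.2976]
orientation: [[1.0, 0.007, -0.0], [0.007, -1.0, -0.0], [-0.0, 0.0, -1.0]]
ft_force: [0.5, -0.1, -1.0]
grip_width: 0.0227
grasp_force: 98.1
```

```bash
python3 -c "
from h import *
s=bot.sense();print(s['ft_force'],s['wrist_torque'],s['tool_pos'])"
```

```text
[ 0.4743 -0.1458 -0.9691] [-0.0013  0.1172  0.0169] [0.4564 0.0521 0.2976]
```

send_rows --pt "0 0 0.1 0" --pt "0 0 0 0" --pt "0 0 0 0"

```text
t: 10.18
tool_pos: [0.4564, 0.0521, 0.2966]
orientation: [[1.0, 0.007, -0.0], [0.007, -1.0, -0.0], [-0.0, 0.0, -1.0]]
ft_force: [0.4, -0.1, -0.9]
grip_width: 0.0225
grasp_force: 98.1
```

```bash
python3 -c "
from h import *
s=bot.sense();print(s['ft_force'],s['wrist_torque'],s['tool_pos'])"
```

```text
[ 0.4349 -0.1056 -0.8988] [ 0.0014  0.1366 -0.0328] [0.4564 0.0521 0.2966]
```

send_rows --pt "0 0 0.1 0" --pt "0 0 0 0" --pt "0 0 0 0"

```text
t: 10.43
tool_pos: [0.4564, 0.0521, 0.2957]
orientation: [[1.0, 0.007, -0.0], [0.007, -1.0, -0.0], [-0.0, 0.0, -1.0]]
ft_force: [0.5, -0.7, -0.7]
grip_width: 0.0226
grasp_force: 98.1
```

```bash
python3 -c "
from h import *
s=bot.sense();print(s['ft_force'],s['wrist_torque'],s['tool_pos'])"
```

```text
[ 0.5451 -0.7135 -0.7378] [-0.0328  0.1114 -0.0273] [0.4564 0.0521 0.2957]
```

send_rows --pt "0 0 0 0"

```text
t: 10.52
tool_pos: [0.4564, 0.0521, 0.2957]
orientation: [[1.0, 0.007, -0.0], [0.007, -1.0, -0.0], [-0.0, 0.0, -1.0]]
ft_force: [0.1, 0.3, -1.6]
grip_width: 0.0227
grasp_force: 98.1
```

```bash
python3 -c "
from pose import *
s=bot.sense();print(s['ft_force'],s['wrist_torque'],s['tool_pos'])
for cam in('side','scene'):
    s,p,d,X,M,k=tray_look(cam)
    if M is None: continue
    P=X[M]; P=P[P[:,0]<.64]; c,n,N=floorfit(P); print(cam,c,N,'tilt x',np.degrees(np.arctan2(n[0],n[2])),s['ft_force'],s['wrist_torque'])
"
```

```text
[ 0.0694  0.2966 -1.5962] [-0.0019  0.1054 -0.0405] [0.4564 0.0521 0.2957]
side [0.5494 0.0513 0.0963] 260 tilt x -0.21865122235024395 [ 0.0694  0.2966 -1.5962] [-0.0019  0.1054 -0.0405]
scene [0.5536 0.0501 0.0956] 495 tilt x 0.17488300015970512 [ 0.4714 -0.6013 -1.8837] [-0.0031  0.0887 -0.0418]
```

send_rows --pt "0 0 0.1 0" --pt "0 0 0 0"

```text
t: 10.88
tool_pos: [0.4565, 0.0521, 0.295]
orientation: [[1.0, 0.007, 0.001], [0.007, -1.0, 0.0], [0.001, -0.0, -1.0]]
ft_force: [-1.3, -0.8, 1.1]
grip_width: 0.0227
grasp_force: 98.2
```

```bash
python3 -c "
from h import *
s=bot.sense();print(s['ft_force'],s['wrist_torque'],s['tool_pos'])"
```

```text
[-1.3162 -0.7567  1.071 ] [ 0.0481  0.2263 -0.0313] [0.4565 0.0521 0.295 ]
```

send_rows --pt "0 0 0.1 0" --pt "0 0 0 0"

```text
t: 11.05
tool_pos: [0.4565, 0.0521, 0.2944]
orientation: [[1.0, 0.007, 0.001], [0.007, -1.0, 0.0], [0.001, -0.0, -1.0]]
ft_force: [-2.0, -0.1, 2.5]
grip_width: 0.0227
grasp_force: 98.4
```

```bash
python3 -c "
from h import *
s=bot.sense();print(s['ft_force'],s['wrist_torque'],s['tool_pos'])"
```

```text
[-1.9782 -0.0703  2.5152] [-0.0217  0.3232  0.0093] [0.4565 0.0521 0.2944]
```

Contact: the vertical force rose by about 4 N at a tray underside height of ≈0.092. I'll ease off slightly and let it rest a second.

send_rows --pt "0 0 -0.06 0" --pt "0 0 0 0" --pt "0 0 0 0" --pt "0 0 0 0" --pt "0 0 0 0" --pt "0 0 0 0" --pt "0 0 0 0" --pt "0 0 0 0" --pt "0 0 0 0" --pt "0 0 0 0" --pt "0 0 0 0" --pt "0 0 0 0"

```text
t: 12.05
tool_pos: [0.4564, 0.0521, 0.2944]
orientation: [[1.0, 0.007, 0.0], [0.007, -1.0, 0.0], [0.0, -0.0, -1.0]]
ft_force: [2.3, -0.6, 1.8]
grip_width: 0.0228
grasp_force: 98.3
```

send_rows --pt "0 0 0 0" --pt "0 0 0 0" --pt "0 0 0 0" --pt "0 0 0 0" --squeeze 40

```text
t: 12.38
tool_pos: [0.4564, 0.0521, 0.2944]
orientation: [[1.0, 0.007, 0.0], [0.007, -1.0, 0.0], [0.0, -0.0, -1.0]]
ft_force: [1.7, -0.9, 3.0]
grip_width: 0.0226
grasp_force: 98.3
```

```bash
python3 -c "
from h import *
s=bot.sense();print(s['ft_force'],s['wrist_torque'],s['tool_pos'])"
```

```text
[ 1.7408 -0.9368  3.0179] [-0.0002 -1.3133  0.0223] [0.4564 0.0521 0.2944]
```

send_rows --pt "0 0 -0.05 0" --pt "0 0 0 0" --pt "0 0 0 0" --pt "0 0 0 0" --jaw 1.6 --squeeze 40

```text
t: 12.72
tool_pos: [0.4563, 0.0521, 0.2946]
orientation: [[1.0, 0.007, -0.001], [0.007, -1.0, -0.0], [-0.001, 0.0, -1.0]]
ft_force: [1.2, 0.1, 2.0]
grip_width: 0.0224
grasp_force: 98.4
```

```bash
python3 -c "
from h import *
s=bot.sense();print(s['ft_force'],s['wrist_torque'],s['tool_pos'],s['grasp_force'])"
```

```text
[1.1886 0.1361 1.9585] [ 0.0605 -0.7552  0.0757] [0.4563 0.0521 0.2946] 98.35410833358765
```

send_rows --pt "0 0 -0.03 0" --pt "0 0 0 0" --pt "0 0 0 0" --jaw 2.2 --squeeze 20

```text
t: 12.97
tool_pos: [0.4563, 0.0521, 0.2949]
orientation: [[1.0, 0.007, -0.001], [0.007, -1.0, -0.0], [-0.001, 0.0, -1.0]]
ft_force: [0.2, 0.9, 1.4]
grip_width: 0.0228
grasp_force: 98.4
```

```bash
python3 -c "
from h import *
s=bot.sense();print(s['ft_force'],s['wrist_torque'],s['tool_pos'],s['grasp_force'])"
```

```text
[0.1847 0.8884 1.4339] [ 0.1455 -0.666   0.0193] [0.4563 0.0521 0.2949] 98.38258981704712
```

send_rows --pt "0 0 0 0" --pt "0 0 0 0" --jaw 2.3 --squeeze 20

```text
t: 13.13
tool_pos: [0.4563, 0.0521, 0.2948]
orientation: [[1.0, 0.007, -0.001], [0.007, -1.0, -0.0], [-0.001, 0.0, -1.0]]
ft_force: [0.6, -0.1, 0.3]
grip_width: 0.0232
grasp_force: 56.9
```

```bash
python3 -c "
from h import *
s=bot.sense();print(s['ft_force'],s['wrist_torque'],s['tool_pos'],s['grasp_force'],s['grip_width'])"
```

```text
[ 0.6398 -0.1326  0.2759] [ 0.1248 -0.6168 -0.0165] [0.4563 0.0521 0.2948] 56.87171280384064 0.023166446797278185
```

send_rows --pt "0 0 0 0" --pt "0 0 0 0" --jaw 2.35

```text
t: 13.3
tool_pos: [0.4563, 0.0521, 0.2949]
orientation: [[1.0, 0.007, -0.001], [0.007, -1.0, -0.0], [-0.001, 0.0, -1.0]]
ft_force: [1.8, 0.1, -0.4]
grip_width: 0.0237
grasp_force: 28.5
```

```bash
python3 -c "
from h import *
s=bot.sense();print(s['ft_force'],s['wrist_torque'],s['tool_pos'],s['grasp_force'],s['grip_width'])"
```

```text
[ 1.7903  0.0962 -0.4336] [ 0.0815 -0.5491  0.0302] [0.4563 0.0521 0.2949] 28.537122309207916 0.0236956371573019
```

send_rows --pt "0.1 0 -0.24 0" --pt "0.12 0 -0.32 0" --pt "0.12 0 -0.33 0" --pt "0.13 0 -0.32 0" --pt "0 0 0 0"

```text
t: 13.72
tool_pos: [0.4614, 0.0521, 0.3078]
orientation: [[1.0, 0.007, 0.0], [0.007, -1.0, -0.0], [0.0, 0.0, -1.0]]
ft_force: [0.0, 0.5, -1.2]
grip_width: 0.0234
grasp_force: 28.4
```

```bash
cat > chk.py <<'E'
from pose import *
s=bot.sense();print(s['t'],s['ft_force'],s['wrist_torque'],s['tool_pos'],s['grasp_force'],s['grip_width'])
for cam in('side','scene'):
    s,p,d,X,M,k=tray_look(cam)
    if M is None: print(cam,'none');continue
    P=X[M]; c,n,N=floorfit(P); print(cam,c,N,'tilt x',np.degrees(np.arctan2(n[0],n[2])),'y',np.degrees(np.arctan2(n[1],n[2])))
    print([np.median(X[r['mask']&(d>0)],0) for r in spotter.trace('stone_1',cam) if r['confidence']>.3])
E
python3 chk.py
```

```text
13.7167 [ 0.0134  0.5199 -1.1832] [ 0.0089  0.0996 -0.0067] [0.4614 0.0521 0.3078] 28.359952569007874 0.023406341876153723
side [0.5512 0.0527 0.1087] 219 tilt x -0.870979463924812 y 1.2094331637561568
[array([0.5487, 0.444 , 0.0056]), array([0.5144, 0.0471, 0.1184]), array([0.5842, 0.0388, 0.1202])]
scene [0.5857 0.0494 0.1206] 43 tilt x 0.5453650173913424 y 2.042854504559638
[array([0.5564, 0.0671, 0.1192])]
```

send_rows --pt "-0.13 0 0.32 0" --pt "-0.12 0 0.33 0" --pt "-0.12 0 0.32 0" --pt "-0.1 0 0.24 0" --pt "0 0 0 0"

```text
t: 14.43
tool_pos: [0.4562, 0.0521, 0.2949]
orientation: [[1.0, 0.007, 0.0], [0.007, -1.0, -0.0], [0.0, 0.0, -1.0]]
ft_force: [-0.1, 0.0, 0.1]
grip_width: 0.0234
grasp_force: 28.5
```

send_rows --pt "0 0 0 0" --pt "0 0 0 0" --jaw 2.38

```text
t: 14.6
tool_pos: [0.4563, 0.0521, 0.2951]
orientation: [[1.0, 0.007, -0.0], [0.007, -1.0, 0.0], [-0.0, -0.0, -1.0]]
ft_force: [0.0, 0.3, -2.3]
grip_width: 0.0236
grasp_force: 11.3
```

send_rows --pt "0.1 0 -0.24 0" --pt "0.12 0 -0.32 0" --pt "0.12 0 -0.33 0" --pt "0.13 0 -0.32 0" --pt "0 0 0 0"

```text
t: 15.02
tool_pos: [0.4615, 0.0522, 0.3082]
orientation: [[1.0, 0.007, 0.001], [0.007, -1.0, 0.0], [0.001, -0.0, -1.0]]
ft_force: [0.1, 0.1, -1.4]
grip_width: 0.0236
grasp_force: 11.3
```

```bash
python3 chk.py
```

```text
15.0167 [ 0.1447  0.1092 -1.3511] [0.0105 0.109  0.0205] [0.4615 0.0522 0.3082] 11.2635438144207 0.023610760923562117
side [0.5525 0.052  0.1083] 221 tilt x 1.4477508646442292 y -0.016248741303494078
[array([0.5843, 0.0383, 0.1201]), array([0.5518, 0.0534, 0.1198]), array([0.5142, 0.0449, 0.1222])]
scene none
```

send_rows --pt "-0.13 0 0.32 0" --pt "-0.12 0 0.33 0" --pt "-0.12 0 0.32 0" --pt "-0.1 0 0.24 0" --pt "0 0 0 0"

```text
t: 15.68
tool_pos: [0.4562, 0.0521, 0.2947]
orientation: [[1.0, 0.007, 0.0], [0.007, -1.0, -0.0], [0.0, 0.0, -1.0]]
ft_force: [-0.1, 0.1, -0.9]
grip_width: 0.0236
grasp_force: 11.3
```

send_rows --pt "0 0 0 0" --pt "0 0 0 0" --jaw 2.388

```text
t: 15.85
tool_pos: [0.4563, 0.0521, 0.2951]
orientation: [[1.0, 0.007, -0.0], [0.007, -1.0, -0.0], [-0.0, 0.0, -1.0]]
ft_force: [0.6, -0.2, -1.2]
grip_width: 0.0237
grasp_force: 6.7
```

send_rows --pt "0.1 0 -0.24 0" --pt "0.12 0 -0.32 0" --pt "0.12 0 -0.33 0" --pt "0.13 0 -0.32 0" --pt "0 0 0 0"

```text
t: 16.27
tool_pos: [0.4615, 0.0522, 0.3082]
orientation: [[1.0, 0.007, 0.001], [0.007, -1.0, 0.0], [0.001, -0.0, -1.0]]
ft_force: [-1.2, 0.5, 0.1]
grip_width: 0.0239
grasp_force: 6.8
```

```bash
python3 chk.py
```

```text
16.2667 [-1.1819  0.5173  0.0736] [0.0145 0.0873 0.0189] [0.4615 0.0522 0.3082] 6.84700682759285 0.02392271682666701
side [0.5395 0.0548 0.1014] 210 tilt x 5.846710414361845 y 0.6725513570858541
[array([0.5103, 0.0462, 0.1159]), array([0.5465, 0.0544, 0.1127]), array([0.5786, 0.04  , 0.1092])]
scene [0.5524 0.0496 0.0997] 484 tilt x 4.8229780891725875 y 0.6611676997604817
[array([0.5151, 0.0611, 0.1159]), array([0.5509, 0.0665, 0.1129])]
```

The tray is now pivoting in the grip (≈5°) with its lip still on the rim, so I'll carry on along the arc.

send_rows --pt "0.19 0 -0.39 0" --pt "0.19 0 -0.39 0" --pt "0.2 0 -0.38 0" --pt "0.22 0 -0.37 0" --pt "0.22 0 -0.37 0" --pt "0.23 0 -0.37 0" --pt "0.25 0 -0.35 0" --pt "0.26 0 -0.35 0" --pt "0.26 0 -0.34 0"

```text
t: 17.32
tool_pos: [0.4816, 0.0523, 0.3406]
orientation: [[1.0, 0.007, -0.0], [0.007, -1.0, -0.0], [-0.0, 0.0, -1.0]]
ft_force: [0.5, -0.1, -2.1]
grip_width: 0.0237
grasp_force: 6.7
```

```bash
python3 chk.py
```

```text
17.3167 [ 0.4757 -0.0647 -2.0675] [0.052  0.078  0.0635] [0.4816 0.0523 0.3406] 6.6807664185762405 0.0237413938898791
side [0.5483 0.048  0.114 ] 199 tilt x 21.036534597980513 y 2.647964674013365
[array([0.5839, 0.038 , 0.1136]), array([0.5521, 0.0537, 0.1244])]
scene [0.5537 0.0503 0.1114] 613 tilt x 19.593091219972827 y 0.551510656391285
[array([0.5577, 0.0659, 0.1238]), array([0.5227, 0.0618, 0.1359]), array([0.588 , 0.0536, 0.113 ])]
```

send_rows --pt "0.28 0 -0.33 0" --pt "0.29 0 -0.32 0" --pt "0.29 0 -0.32 0" --pt "0.3 0 -0.31 0" --pt "0.31 0 -0.3 0" --pt "0.32 0 -0.29 0" --pt "0.34 0 -0.27 0" --pt "0.34 0 -0.27 0" --pt "0.34 0 -0.27 0" --pt "0.35 0 -0.25 0" --pt "0.36 0 -0.24 0" --pt "0.36 0 -0.23 0"

```text
t: 18.62
tool_pos: [0.5205, 0.0525, 0.3746]
orientation: [[1.0, 0.007, 0.0], [0.007, -1.0, -0.0], [0.0, 0.0, -1.0]]
ft_force: [-0.1, -0.1, -1.3]
grip_width: 0.0242
grasp_force: 6.7
```

```bash
python3 chk.py; python3 - <<'E'
from h import *
p=[imaging.snapshot(c)[0][a:a+150,b:b+200] for c,a,b in(('side',120,180),('scene',150,220))]
cv2.imwrite('pics/t.png',cv2.resize(np.hstack(p),None,fx=2,fy=2)[:,:,::-1])
E
```

```text
18.6167 [-0.0985 -0.1235 -1.3481] [-0.0054  0.0163 -0.0003] [0.5205 0.0525 0.3746] 6.676911637187004 0.024218401323273336
side [0.5706 0.0574 0.1291] 260 tilt x 34.38386088505892 y 0.28293295081142167
[array([0.6453, 0.0453, 0.0754])]
scene [0.5687 0.0498 0.1295] 851 tilt x 34.78295890833153 y 0.024848012869549636
[array([0.6549, 0.0689, 0.0592]), array([0.6615, 0.0396, 0.0512])]
```

View pics/t.png

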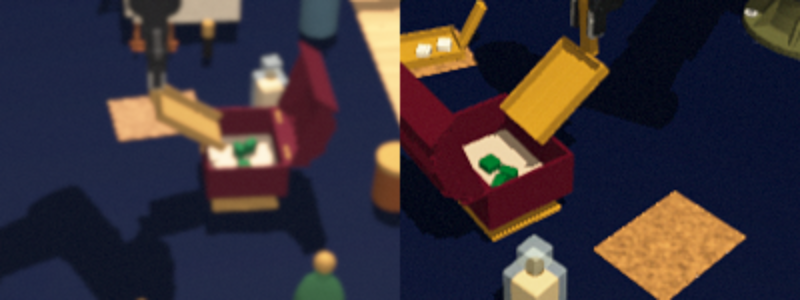

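The views show the tray tilted and empty, with the green stones in the box (side view around (243,150), scene around (495,170)). I'll firm the grip, lift away and measure the mat.

send_rows --pt "0 0 0 0" --pt "0 0 0 0" --pt "0 0 -0.5 0" --pt "0 0 -1 0" --pt "0 0 -1.5 0" --pt "0 0 -1.5 0" --pt "0 0 -1 0" --pt "0 0 -0.5 0" --jaw 2.3

```text
t: 19.68
tool_pos: [0.5201, 0.0524, 0.4369]
orientation: [[1.0, 0.007, 0.003], [0.007, -1.0, 0.001], [0.003, -0.001, -1.0]]
ft_force: [-0.5, -0.4, -0.5]
grip_width: 0.024
grasp_force: 20.6
```

```bash
python3 chk.py; python3 - <<'E'
from h import *
for cam in('scene','side'):
    p,d=imaging.snapshot(cam); X=cloud(cam,d)
    print(cam,'stones',[(round(r['confidence'],2),np.median(X[r['mask']&(d>0)],0)) for r in spotter.trace('stone_1',cam)])
    for r in spotter.trace('mat',cam):
        P=X[r['mask']&(d>0)]
        if abs(np.median(P[:,1])-.24)<.04:
            Q=P[(P[:,2]<.01)&(abs(P[:,0]-.525)<.1)&(abs(P[:,1]-.24)<.08)]
            print(cam,r['confidence'],len(Q),Q.mean(0),cv2.minAreaRect((Q[:,:2]*1000).astype(np.float32))); break
E
```

```text
19.6833 [-0.4611 -0.3779 -0.5265] [-0.0038  0.0855 -0.0122] [0.5201 0.0524 0.4369] 20.565707981586456 0.02401107859585939
side [0.5733 0.0572 0.1896] 297 tilt x 34.82586066621761 y 0.8050255640828662
[array([0.6709, 0.0738, 0.0548])]
scene [0.5681 0.0496 0.1895] 928 tilt x 34.48886988477843 y -0.24901357191179527
[array([0.6593, 0.0425, 0.0504])]
scene stones []
scene 0.95 2175 [0.5341 0.2431 0.0019] ((529.6441650390625, 239.74392700195312), (155.33270263671875, 111.50253295898438), 7.873844623565674)
side stones [(0.43, array([0.6482, 0.0654, 0.0537]))]
side 0.65 705 [0.5235 0.231  0.0016] ((529.1834106445312, 233.04159545898438), (143.69595336914062, 119.44831848144531), 9.401762008666992)
```

send_rows --pt "-0.2 -0.8 0 0" --pt "-0.3 -1.6 0 0" --pt "-0.3 -2.2 0 0" --pt "-0.3 -2.5 0 0" --pt "-0.4 -2.6 0 0" --pt "-0.3 -2.5 0 0" --pt "-0.3 -2.3 0 0" --pt "-0.3 -1.9 0 0" --pt "-0.3 -1.4 0 0" --pt "-0.1 -0.7 0 0" --pt "0 0 0 -2.4" --pt "0 0 0 -2.4"

```text
t: 21.28
tool_pos: [0.4907, 0.2377, 0.4342]
orientation: [[0.996, 0.093, -0.0], [0.093, -0.996, -0.0], [-0.0, 0.0, -1.0]]
ft_force: [0.5, -0.1, -1.8]
grip_width: 0.0238
grasp_force: 20.5
```

send_rows --pt "0 0 0.8 0" --pt "0 0 1.5 0" --pt "0 0 2 0" --pt "0 0 2.2 0" --pt "0 0 2.2 0" --pt "0 0 2 0" --pt "0 0 1.5 0" --pt "0 0 0.8 0" --pt "0 0 0.4 0" --pt "0 0 0 0" --pt "0 0 0 0"

```text
t: 22.2
tool_pos: [0.491, 0.2373, 0.3012]
orientation: [[0.996, 0.09, 0.001], [0.09, -0.996, 0.001], [0.001, -0.0, -1.0]]
ft_force: [-0.0, 0.2, -0.5]
grip_width: 0.0234
grasp_force: 20.5
```

```bash
python3 chk.py; python3 - <<'E'
from h import *
p=[]
for cam,a,b in(('scene',200,280),('side',120,180)):
    q,d=imaging.snapshot(cam); X=cloud(cam,d); p.append(q[a:a+130,b:b+160])
    print('stones',[(round(r['confidence'],2),np.median(X[r['mask']&(d>0)],0)) for r in spotter.trace('stone_1',cam)])
    r=spotter.trace('tray',cam)[0]; P=X[r['mask']&(d>0)]; 
    Q=P[P[:,2]<np.percentile(P[:,2],2)+.004]; print(cam,'lip low pts',Q.mean(0),np.percentile(P[:,2],[1,3]))
cv2.imwrite('pics/d.png',cv2.resize(np.hstack(p),None,fx=2.5,fy=2.5)[:,:,::-1])
E
```

```text
22.2 [-0.0082  0.1913 -0.5228] [ 0.0407  0.0562 -0.0064] [0.491  0.2373 0.3012] 20.522826611995697 0.023375590605685448
side [0.5401 0.244  0.0561] 190 tilt x 34.511348432776934 y 5.901523591729824
[array([0.6486, 0.0643, 0.0548])]
scene none
stones [(0.39, array([0.6582, 0.0429, 0.0496]))]
scene lip low pts [0.5785 0.2402 0.0247] [0.0235 0.0258]
stones [(0.6, array([0.649 , 0.0653, 0.0509]))]
side lip low pts [0.5817 0.2513 0.0241] [0.0229 0.0256]
```

View pics/d.png

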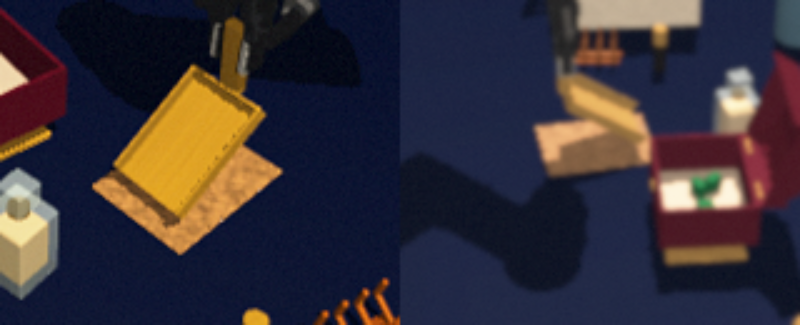

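The tray hangs over the mat with its lip about 20 mm above it (scene crop (180,215)), and the stones are in the box at side (705,190). I'll lower the lip onto the mat, then lay the tray down along the arc.

send_rows --pt "0 0 0.5 0" --pt "0 0 0.6 0" --pt "0 0 0.4 0" --pt "0 0 0.2 0" --pt "0 0 0.2 0" --pt "0 0 0.1 0" --pt "0 0 0 0"

```text
t: 23.33
tool_pos: [0.491, 0.2373, 0.2817]
orientation: [[0.996, 0.091, 0.002], [0.091, -0.996, 0.0], [0.002, -0.0, -1.0]]
ft_force: [-2.8, -0.6, 4.6]
grip_width: 0.0236
grasp_force: 21.2
```

send_rows --pt "-0.2 0 0.17 0" --pt "-0.24 0 0.2 0" --pt "-0.25 0 0.21 0" --pt "-0.25 0 0.21 0" --pt "-0.25 0 0.24 0" --pt "-0.25 0 0.24 0" --pt "-0.24 0 0.24 0" --pt "-0.24 0 0.24 0" --pt "0 0 0 0"

```text
t: 24.08
tool_pos: [0.4712, 0.2355, 0.2618]
orientation: [[0.996, 0.091, -0.001], [0.091, -0.996, -0.0], [-0.001, 0.0, -1.0]]
ft_force: [-1.3, -0.5, 2.1]
grip_width: 0.0238
grasp_force: 21.0
```

```bash
python3 chk.py
```

```text
24.0833 [-1.2851 -0.5065  2.1103] [0.0195 0.3886 0.0308] [0.4712 0.2355 0.2618] 21.02714717388153 0.023833907694650706
side [0.5336 0.2416 0.0297] 207 tilt x 23.20872016123682 y 4.114614366068662
[array([0.6477, 0.0679, 0.0516])]
scene [0.536  0.2403 0.0282] 1116 tilt x 23.968674854686988 y 1.8699860833030448
[array([0.6518, 0.0771, 0.0583])]
```

send_rows --pt "-0.22 0 0.26 0" --pt "-0.22 0 0.26 0" --pt "-0.22 0 0.26 0" --pt "-0.22 0 0.26 0" --pt "-0.2 0 0.28 0" --pt "-0.2 0 0.28 0" --pt "-0.2 0 0.28 0" --pt "-0.19 0 0.28 0" --pt "-0.17 0 0.3 0" --pt "-0.17 0 0.3 0" --pt "-0.17 0 0.29 0" --pt "-0.17 0 0.29 0"

```text
t: 25.38
tool_pos: [0.4481, 0.2335, 0.2291]
orientation: [[0.996, 0.091, -0.0], [0.091, -0.996, -0.0], [-0.0, 0.0, -1.0]]
ft_force: [-0.3, 0.3, 1.0]
grip_width: 0.0241
grasp_force: 20.9
```

```bash
python3 chk.py
```

```text
25.3833 [-0.2678  0.2685  1.0295] [-0.0333 -0.1302 -0.0463] [0.4481 0.2335 0.2291] 20.8961883187294 0.024124151814031602
side [0.5304 0.2432 0.0133] 233 tilt x 9.195322357515542 y 1.2709059135601353
[array([0.6693, 0.0747, 0.0534])]
scene [0.5314 0.2398 0.014 ] 1029 tilt x 9.213535454460187 y 1.3469020329232662
[array([0.657 , 0.0435, 0.0505]), array([0.6521, 0.0792, 0.0584])]
```

send_rows --pt "-0.14 0 0.28 0" --pt "-0.13 0 0.28 0" --pt "-0.12 0 0.28 0" --pt "-0.12 0 0.28 0" --pt "-0.11 0 0.28 0" --pt "-0.1 0 0.28 0" --pt "-0.09 0 0.28 0" --pt "-0.08 0 0.25 0" --pt "-0.06 0 0.2 0" --pt "0 0 0 0"

```text
t: 26.52
tool_pos: [0.4388, 0.2326, 0.2058]
orientation: [[0.996, 0.091, 0.0], [0.091, -0.996, -0.0], [0.0, 0.0, -1.0]]
ft_force: [-2.4, -0.8, 4.7]
grip_width: 0.0236
grasp_force: 20.8
```

```bash
python3 chk.py
```

```text
26.5167 [-2.4232 -0.847   4.7249] [-0.3245  0.6896 -0.0178] [0.4388 0.2326 0.2058] 20.763997435569763 0.023635023280329
side [0.5279 0.242  0.0053] 213 tilt x -1.2198424522663998 y 1.2398429991042255
[array([0.671 , 0.0737, 0.0562])]
scene [0.5328 0.2394 0.0051] 961 tilt x 0.2659065586981845 y -0.5748023501867042
[array([0.6598, 0.0432, 0.0506])]
```

The tray is flat to within about 1°. I'll release and retreat straight up.

send_rows --pt "0 0 0 0" --pt "0 0 0 0" --pt "0 0 0 0" --jaw 2.7

```text
t: 27.07
tool_pos: [0.4387, 0.2326, 0.2048]
orientation: [[0.996, 0.091, -0.001], [0.091, -0.996, -0.0], [-0.001, 0.0, -1.0]]
ft_force: [0.0, 0.9, -0.9]
grip_width: 0.027
grasp_force: 0.0
```

send_rows --pt "0 0 0 0" --pt "0 0 0 0" --pt "0 0 0 0" --pt "0 0 0 0" --pt "0 0 0 0" --pt "0 0 0 0" --pt "0 0 -1 0" --pt "0 0 -2 0" --pt "0 0 -2.5 0" --pt "0 0 -2.5 0" --pt "0 0 -2.5 0" --pt "0 0 -2.5 0" --jaw 7

```text
t: 28.07
tool_pos: [0.4387, 0.2324, 0.3375]
orientation: [[0.996, 0.091, 0.001], [0.091, -0.996, 0.0], [0.001, -0.0, -1.0]]
ft_force: [0.2, 0.4, 0.2]
grip_width: 0.0698
grasp_force: 0.0
```

send_rows --pt "0 0 -2 0" --pt "0 0 -2 0" --pt "0 0 -1 0" --pt "0 0 0 0" --pt "0 0 0 0" --pt "0 0 0 0"

```text
t: 28.57
tool_pos: [0.4386, 0.2326, 0.3837]
orientation: [[0.996, 0.091, -0.002], [0.091, -0.996, -0.001], [-0.002, 0.001, -1.0]]
ft_force: [0.0, 0.7, -0.0]
grip_width: 0.0701
grasp_force: 0.0
```

```bash
python3 chk.py; python3 - <<'E'
from h import *
p=[]
for cam,a,b in(('scene',170,230),('side',120,180),('wrist',0,0)):
    q,d=imaging.snapshot(cam); X=cloud(cam,d)
    p.append(cv2.resize(q[a:a+150,b:b+200],(400,300)) if cam!='wrist' else cv2.resize(q,(400,300)))
    print('stones',[(round(r['confidence'],2),np.median(X[r['mask']&(d>0)],0)) for r in spotter.trace('stone_1',cam)])
cv2.imwrite('pics/f.png',np.vstack([np.hstack(p[:2]),np.hstack([p[2],p[2]*0])])[:,:,::-1])
E
```

```text
28.5667 [ 0.0124  0.6673 -0.0009] [0.0216 0.0339 0.0252] [0.4386 0.2326 0.3837] 0.0 0.07009866596468303
side [0.5202 0.2445 0.0051] 253 tilt x -2.0132973588532863 y 2.5990191489314896
[array([0.6699, 0.0725, 0.054 ]), array([0.6482, 0.0654, 0.0548])]
scene [0.5322 0.2407 0.0052] 962 tilt x 0.20646658776637725 y 0.3730321776519221
[array([0.6574, 0.0414, 0.0497])]
stones [(0.61, array([0.6524, 0.0776, 0.0584])), (0.58, array([0.659 , 0.0428, 0.0502]))]
stones [(0.63, array([0.6693, 0.0723, 0.0521])), (0.46, array([0.6483, 0.0641, 0.0529]))]
stones []
```

View pics/f.png

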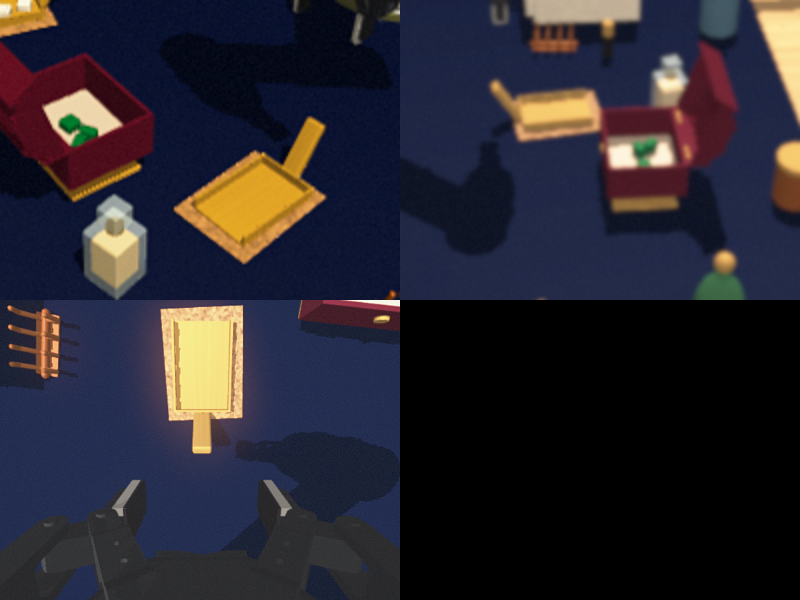

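The tray lies empty and flat on its mat (wrist crop (205,365)). The stones are in the box at about (0.659, 0.043), (0.652, 0.078) and (0.669, 0.073), and nothing else looks disturbed. Handing in.

```bash
python3 -c "
from cell import bot
print(bot.hand_in())"
```

```text
the job is handed in; nothing more can be done
None
```

I handed the job in at about 29 s: the final pictures show the stones in the jewellery box, the empty tray flat on its mat and released, and nothing else seen to have moved; the press on the rim peaked at roughly 5 N.

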